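Clear a stuck stand foot from the feed chute

ROBOT

A 6-joint arm with a two-finger parallel gripper is mounted at the origin on the work surface. World frame = base frame: x ahead of the robot, y to its left, z up, the work surface at z = 0. Lengths are in mm, angles in rad, forces in N, time in s.
With the tool pointing down it reaches from about 325 to 775 mm from the base axis. Payload 9.3 kg.
Tool frame: the origin (TCP) lies where the fingers leave the gripper's body, on its centre line; the fingertips stand 73 mm ahead of it and the grasp point (between the pads) lies tcp_to_grasp ahead of it (tcp_to_grasp is the distance from the TCP to the grasp point, in mm); z points along the fingers, y is the line along which they close (so a half turn about z gives the same grasp; the last joint's range is limited). The gripper opens to 85 mm and grips with 20 to 120 N. Pads are 22 mm wide; open, the fingers measure 114 mm over their backs; the gripper's body (76 mm by 85 mm) begins 54 mm behind the grasp point. The pads swing forward as they close: fully open they stand 13 mm farther back than shut.
Start: joints at [1.097, 0.259, 0.021, 1.334, 0, 1.418], TCP at [173.43, 521.938, 303.879] pointing down, gripper open.
Joint ranges: [-3.04, 3.04], [-0.91, 1.82], [-1.04, 1.36], [-1.92, 1.95], [-1.52, 1.45], [-3.14, 3.14]. Speed limits (rad/s): [2.22, 2.22, 2.79, 3.14, 3.14, 3.14].

INTERFACE

Orientations are given as a 3x3 rotation matrix whose columns are the frame's x, y, z axes.
In Python, from bench import * gives the robot as it stands. The module is installed in compiled form; this text tells all that it offers.
- The arm moves only by the tool carry_out, never from a script. Its argument "rows" is a list of rows, each a list of 4 numbers: the shift along the tool's x, y, z in cm, then the turn about the tool's z in units of 5 degrees (1.0 is 5 degrees). In form: [[dx, dy, dz, spin], ...]. A call has 1 to 8 rows; each row shifts and turns the commanded pose from where the row before left it, along the tool's axes as they then stand; what a row does not reach is not made up. A row lasts 1/12 s, in which the tool goes at most 41.7 mm and 7.16 degrees, less where a joint would pass 70% of its speed; a pose out of reach is approached as far as the arm can. A call with a gripper value outside its range is refused whole. "jaw" is the gripper's target within -1 to 1 (fully open at 1, half-way at 0, shut at -1), set as the call begins (left out, the last holds). The fingers move at their own pace and stop on an object; "grip_force" is the grip in N (left out, the last holds). Time passes only in rows, so rows that do not move let the fingers close. It gives the time, the measured TCP pose, the force, the opening and the grip force at its end, in the units of the state.
- sense(): the state, without advancing time (a new reading comes with each control period).
- grab_frame(name): name is "side" or "top"; returns a dict with "img" (384x512x3 uint8, red, green, blue), "fx", "fy", "cx", "cy" (pixels), "k1" (the pictures are not rectified: a ray, as slopes to the right and down, at radius r is drawn at 1 + k1 r^2 times it, then the intrinsics apply), "pose" (4x4, takes a point from camera to world coordinates). Camera axes: x right, y down, z forward; pixel columns grow to the right and rows downward; lengths in mm; the calibration is good to about 2 mm. A picture is of the moment at which its call begins. There is no depth.
- finish_job(): hands the job in; it is judged then, once.
The state is a dict: "t": time; "qpos": joint angles; "joint_vel": joint speeds; "joint_efforts": joint torques, N m; "position": TCP position; "tcp_rot": TCP orientation; "ft_force": force on the tool from outside, world axes, zero at the start; "wrist_torque": the same for the moment, N m; "width": opening from 0.0 (shut) to 1.0 (fully open); "grip_force": force on a finger pad.
Only numpy, scipy, OpenCV 4.12 (cv2) and the standard library are available. Lean on these libraries where they do the work, as an engineer would, in place of code of your own. Each camera call takes 0.05 s, during which the arm holds its last target. There are 200 camera calls.

TASK

A brass stand foot has slipped past the sprung catch and is stuck under the cover of the sloping feed chute. Work it back up the chute, past the catch, until it comes free in the window of the cover, lift it out there, and stand it gently upright on its flange in the grey tray. Leave the foot waiting higher up the chute and the foot already in the tray where they are.

Things in the scene. Friction and masses are not known exactly. Their poses are not given: they have to be found in the camera images.
- jam_foot_center (a point): Centre (half-way up, on the axis) of the stuck brass foot: round flange 36 mm across, 6 mm thick, with a plain round stem 16 mm across on it; 56 mm tall overall, about 0.13 kg. z is its axis, flange to stem end. The flange lies on the chute floor under the cover; the stem stands up through the cover's slot, free to grip or push above it. Lowest foot in the chute.
- chute: Fixed aluminium feed chute. Origin: on the channel floor, mid-width, at the uphill face of the shut stop. x points uphill along the floor (slope 0.26 rad), z square to the floor, y across. Channel 40 mm wide between side walls 8 mm high (52 mm outside), from x = -60 to 270 mm. A steel cover lies on the walls, z = 8 to 13 mm, with a 22 mm wide slot along its middle for the stems.
- slot_mid (a point): Point on the chute at x = 105 mm, mid-width, z = 13 mm (level of the cover's upper face); axes as the chute's. The cover has one window, 44 mm along x and full channel width, where a flange can be lifted out if within 4 mm of the window's centre. The cover is set by hand: that centre lies within 20 mm of here along x and is not reported: look or feel for it.
- search_low (a point): Point at chute x = 85 mm, z = 13 mm: lowest place where the window's centre can be. Away from the window the foot rises only 2 mm and then the slotted cover holds it down. In the window it rises freely; after 13 mm of rise the flange is clear of the cover. Uphill of the window the slotted cover goes on for 35 mm.
- pin_top (a point): Top of a fixed 6 mm pin, chute x = 172 mm, z = 30 mm. Also: a sprung round catch (12 mm across) stands 6 mm into the channel from its +y wall, 11 mm downhill of the window's centre; pushing past it takes about 3 to 8 N, then it springs out below the foot. A foot held high on the stem or pulled up while pushed tips and binds. Its black housing, outside the +y wall, is no higher than the cover.
- wait_foot_center (a point): Centre of an identical foot that waits higher up the same chute (chute x 190 to 200 mm), above the pin. Leave it there.
- tray: The fixed grey open tray, 220 mm (its x) by 140 mm (its y), 20 mm tall, walls and floor 5 mm thick. Origin: centre of its underside, z up.
- kept_foot_center (a point): Centre of an identical foot already standing in the tray, in the half towards the tray's +x end. Leave it there.
There are look-alikes about, which are no part of the job. Leave any black, blue or green look-alike of the part that bears jam_foot_center alone.

How it is judged:
By the outcome, as a careful person would: the job done as asked, in the order asked, and still so for the second after the job is handed in, with the robot touching nothing.
It also fails if it takes over 51 s, if anything falls off the work surface, if the arm or the gripper's body presses on something with over 40 N, if the wrist force passes 120 N, or if a joint passes its speed limit or range.

## Working session

There is one attempt and no reset: what is moved stays moved. The work goes in short steps, Python scripts to look and compute and a tool call to move; the robot and the scene stay as the last step left them, time stands still between calls to the robot, and variables do not carry over. Pictures are saved under pics/ and viewed, at most 10 in all, crops included, and the job is handed in when it is done.

Besides the shell and the picture viewer there is one more tool, called as name(argument=value, ...) on one line, values as JSON. carry_out: Moves the arm, as the interface text tells. Its arguments: {"type":"object","properties":{"rows":{"type":"array"},"jaw":{"type":"number"},"grip_force":{"type":"number"}},"required":["rows"]}

```bash
mkdir -p pics; python3 - <<'E'
from bench import *
import cv2
s=sense(); print({k:s[k] for k in s if k not in('joint_vel','joint_efforts')})
for n in("side","top"):
    f=grab_frame(n); cv2.imwrite(f"pics/{n}0.png",cv2.resize(f["img"][:,:,::-1],(800,600),interpolation=cv2.INTER_CUBIC))
    print(n,f["fx"],f["fy"],f["cx"],f["cy"],f["k1"],f["pose"].round(3).tolist() if hasattr(f["pose"],'round') else f["pose"])
E
```

```text
{'t': 0.0, 'qpos': array([1.09743767e+00, 2.59187053e-01, 2.07486635e-02, 1.33366570e+00,
       4.41256007e-05, 1.41820231e+00]), 'position': array([173.32053766, 521.78935561, 303.26372712]), 'tcp_rot': array([[-9.48994525e-01,  3.15291910e-01, -6.35454463e-04],
       [ 3.15292457e-01,  9.48993866e-01, -1.14384869e-03],
       [ 2.42396151e-04, -1.28586014e-03, -9.99999144e-01]]), 'ft_force': array([-0.25117841,  1.13133497,  0.73860779]), 'wrist_torque': array([0.04993617, 0.00242742, 0.03703073]), 'grip_force': 0.0, 'width': 1.0013619978604975}
side 463.4701096891744 463.4701096891744 257.66595719823266 187.05413313282156 -0.18041300992755635 [[-0.945, -0.156, 0.288, 202.883], [-0.327, 0.485, -0.811, 872.434], [-0.013, -0.861, -0.509, 633.763], [0.0, 0.0, 0.0, 1.0]]
top 359.4251150930647 359.4251150930647 255.43834798479347 195.4232841575326 -0.03247241887003402 [[-0.024, -0.986, 0.165, 382.815], [-1.0, 0.024, -0.001, 39.172], [-0.003, -0.165, -0.986, 938.654], [0.0, 0.0, 0.0, 1.0]]
```

View pics/side0.png

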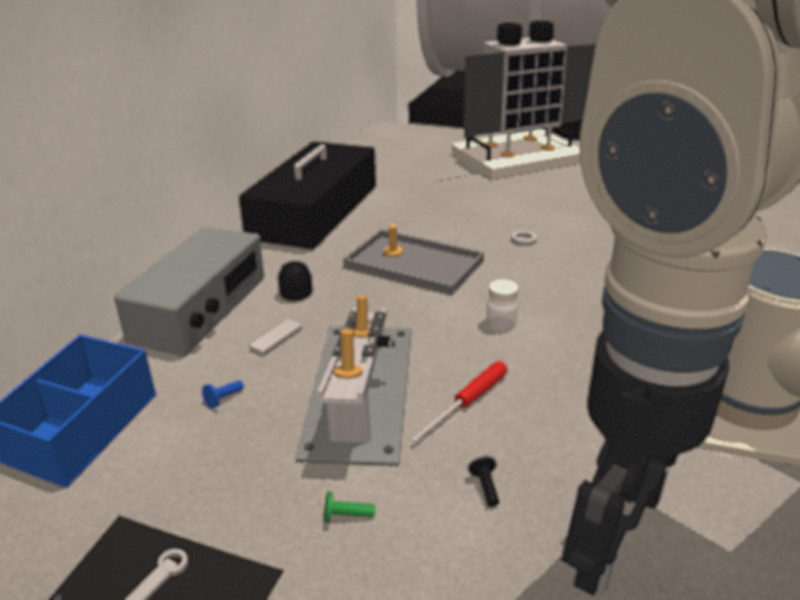

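View pics/top0.png

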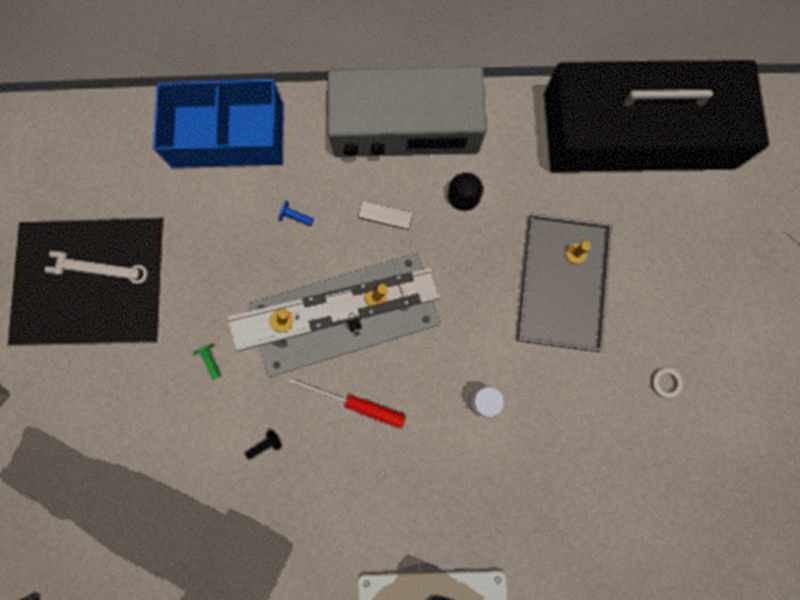

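The side view shows the chute in the centre, with the waiting foot near (348,355) and the jammed foot near (362,315). In the top view the wait foot is at (282,320), the jammed foot at (377,294), the catch housing at (354,324), the window at about (343,307), and the tray centre at (563,283). Uphill is to the left.

```bash
python3 - <<'E'
from bench import *
import bench,cv2,numpy as np
print([n for n in dir(bench) if n[0]!='_'], getattr(bench,'tcp_to_grasp',None))
a=cv2.imread
for n,(c0,r0,w,h) in dict(top=(140,155,150,95),side=(185,180,90,120)).items():
    im=grab_frame(n)["img"][r0:r0+h,c0:c0+w,::-1]; k=5
    cv2.imwrite(f"pics/{n}c.png",cv2.resize(im,None,fx=k,fy=k,interpolation=cv2.INTER_CUBIC))
for n in("top","side"):
    im=grab_frame(n)["img"]; hsv=cv2.cvtColor(im,cv2.COLOR_RGB2HSV)
    m=cv2.inRange(hsv,(10,130,90),(28,255,255)); N,_,st,ce=cv2.connectedComponentsWithStats(m)
    for s,c in zip(st[1:],ce[1:]):
        if s[4]>15: print(n,s,c.round(1))
E
```

```text
['MotionError', 'finish_job', 'grab_frame', 'sense', 'tcp_to_grasp'] 53.900000000000006
top [362 154  16  15 130] [369.  161.2]
top [234 182  14  14 128] [240.7 188.8]
top [173 197  14  15 154] [179.7 204.6]
side [246 144  11  20 106] [251.1 155.5]
side [214 190  22  52 411] [225.3 218.8]
```

View pics/topc.png

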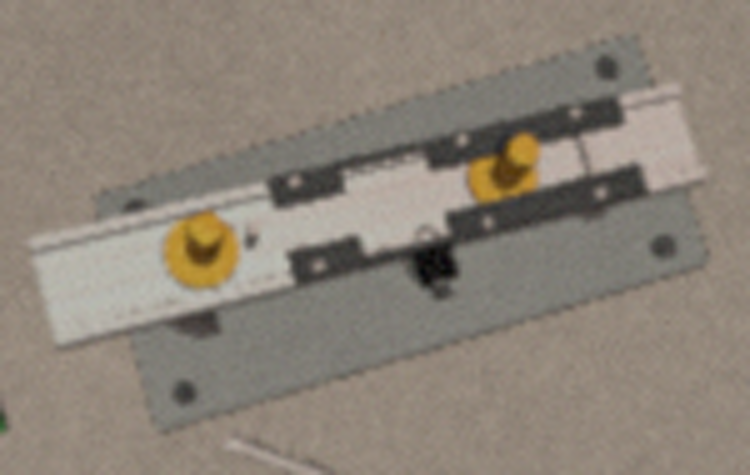

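View pics/sidec.png

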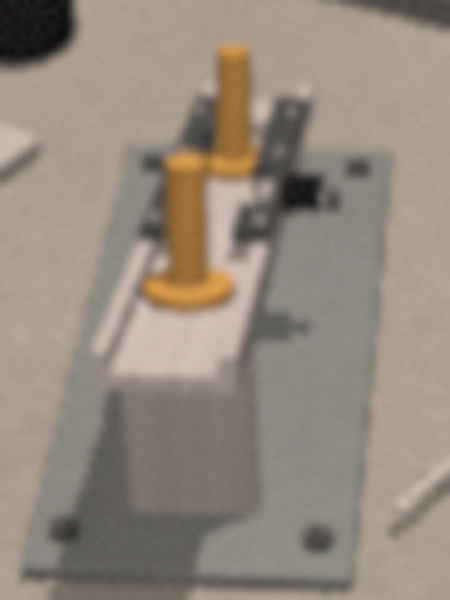

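The top crop shows the cover edges bounding the window: upper row at u 343 and 428, lower row at u 360 and 447. The jam stem top is at (521,153), the wait stem top at (206,224), and the pin at (250,235). In the side crop the stem tops are at (234,51) for the jam foot and (186,160) for the wait foot.

```bash
cat > h.py <<'E'
from bench import *
import numpy as np, cv2
def ray(f,p):
    K=np.array([[f["fx"],0,f["cx"]],[0,f["fy"],f["cy"]],[0,0,1]])
    d=cv2.undistortPoints(np.array([[p]],float),K,np.array([f["k1"],0,0,0,0]))[0,0]
    T=np.array(f["pose"]); v=T[:3,:3]@[*d,1]; return T[:3,3],v/np.linalg.norm(v)
def tri(r1,r2):
    (o1,a),(o2,b)=r1,r2
    s=np.linalg.lstsq(np.c_[a,-b],o2-o1,rcond=None)[0]; p,q=o1+a*s[0],o2+b*s[1]
    return (p+q)/2,np.linalg.norm(p-q)
def plane(r,p0,n): o,d=r; return o+d*(np.dot(p0-o,n)/np.dot(d,n))
def crop(p,o,k=5): return [(p[0]+.5)/k-.5+o[0],(p[1]+.5)/k-.5+o[1]]
E
python3 - <<'E'
from h import *
ft,fs=grab_frame("top"),grab_frame("side")
T=lambda u,v: ray(ft,crop((u,v),(140,155))); S=lambda u,v: ray(fs,crop((u,v),(185,180)))
W,e1=tri(T(206,224),S(186,159)); J,e2=tri(T(521,152),S(234,51))
print("wait top",W.round(1),e1,"jam top",J.round(1),e2)
d=W-J; yaw=np.arctan2(d[1],d[0]); print("dist",np.linalg.norm(d),"slope",np.arctan2(d[2],np.hypot(*d[:2])),"yaw",yaw)
c,s=np.cos(.26),np.sin(.26)
X=np.array([np.cos(yaw)*c,np.sin(yaw)*c,s]); Y=np.array([-np.sin(yaw),np.cos(yaw),0]); Z=np.cross(X,Y)
M=(W+J)/2; 
rel=lambda p:[round(float(v),1) for v in (np.dot(p-J,X),np.dot(p-J,Y),np.dot(p-M,Z)+56)]
P13=M-43*Z;P0=M-56*Z;P30=M-26*Z
for n,u,v,P in [("win up U",343,187,P13),("win up L",360,248,P13),("win dn U",428,155,P13),("win dn L",447,222,P13),("winup U2",343,175,P13),("wdnU2",428,145,P13),("pin",250,232,P30),("cover up U",270,190,P13),("cover up L",290,270,P13),("cover dn U",622,112,P13),("cover dn L",645,180,P13),("chute up U",28,240,M-48*Z),("chute up L",57,348,M-48*Z),("stop",585,150,P0),("chute dn U",680,85,M-48*Z),("chute dn L",705,180,M-48*Z),("jamfl",503,180,M-50*Z),("waitfl",201,250,M-50*Z)]:
    print(n,rel(plane(T(u,v),P,Z)))
print("Z",Z,"X",X)
k=1/1.5625
for n,(u,v) in dict(TL=(529,215),TR=(609,225),BR=(600,350),BL=(517,340)).items(): print("tray",n,plane(ray(ft,((u+.5)*k-.5,(v+.5)*k-.5)),np.array([0,0,20.]),np.array([0,0,1.])).round(1))
print("kept", plane(ray(ft,(577*k,254*k)),np.array([0,0,11.]),np.array([0,0,1.])).round(1))
E
```

```text
wait top [511.1 205.3 148. ] 2.3071049593039636 jam top [548.8  65.5 108.9] 3.546882351541165
dist 149.96283840140396 slope 0.2639825792209633 yaw 1.83359084499045
win up U [78.1, -10.2, 13.0]
win up L [78.1, 20.7, 13.0]
win dn U [33.5, -16.2, 13.0]
win dn L [33.5, 18.4, 13.0]
winup U2 [76.5, -16.0, 13.0]
wdnU2 [32.1, -21.0, 13.0]
pin [128.7, 4.1, 30.0]
cover up U [112.3, -16.9, 13.0]
cover up L [113.1, 23.0, 13.0]
cover dn U [-69.3, -15.3, 13.0]
cover dn L [-70.5, 21.4, 13.0]
chute up U [225.4, -20.7, 8.0]
chute up L [224.4, 31.6, 8.0]
stop [-48.9, -3.2, 0.0]
chute dn U [-105.8, -23.4, 8.0]
chute dn L [-103.3, 27.9, 8.0]
jamfl [-1.4, 3.2, 6.0]
waitfl [150.1, 2.4, 6.0]
Z [ 0.06678442 -0.24825441  0.96638998] X [-0.25104892  0.93321167  0.25708055]
tray TL [ 687.8 -186.9   20. ]
tray TR [ 667.1 -322.8   20. ]
tray BR [ 454.5 -289.4   20. ]
tray BL [ 474.4 -153.7   20. ]
kept [ 619.2 -267.2   11. ]
```

carry_out(rows=[[0, 0, 0, 1.41], [0, 0, 0, 1.41], [0, 0, 0, 1.41], [0, 0, 0, 1.41], [0, 0, 0, 1.41], [0, 0, 0, 1.41], [0, 0, 0, 1.41], [0, 0, 0, 1.41]], jaw=0.3)

```text
t: 1.07
position: [173.4, 521.9, 303.9]
tcp_rot: [[-0.257, 0.967, -0.0], [0.967, 0.257, -0.0], [-0.0, -0.0, -1.0]]
ft_force: [-1.4, 0.3, 0.1]
width: 0.649
grip_force: 0.0
```

carry_out(rows=[[-2.2, 1.0, 0, 0], [-2.2, 1.0, 0, 0], [-2.2, 1.0, 0, 0], [-2.2, 1.0, 0, 0], [-2.2, 1.0, 0, 0], [-2.2, 1.0, 0, 0], [-2.2, 1.0, 0, 0], [-2.2, 1.0, 0, 0]])

```text
t: 1.73
position: [297.4, 372.1, 304.0]
tcp_rot: [[-0.263, 0.965, 0.0], [0.965, 0.263, 0.0], [0.0, 0.0, -1.0]]
ft_force: [0.6, 0.0, 0.3]
width: 0.65
grip_force: 0.0
```

carry_out(rows=[[-2.2, 1.0, 0, 0], [-2.2, 1.0, 0, 0], [-2.2, 1.0, 0, 0], [-2.2, 1.0, 0, 0], [-2.2, 1.0, 0, 0], [-2.2, 1.0, 0, 0], [-2.2, 1.0, 0, 0], [-2.2, 1.0, 0, 0]])

```text
t: 2.4
position: [420.8, 223.2, 304.0]
tcp_rot: [[-0.262, 0.965, 0.0], [0.965, 0.262, 0.0], [0.0, 0.0, -1.0]]
ft_force: [-0.4, 0.3, -0.5]
width: 0.646
grip_force: 0.0
```

carry_out(rows=[[-2.2, 1.0, 0, 0], [-2.2, 1.0, 0, 0], [-2.2, 1.0, 0.5, 0], [-2.2, 1.0, 1.0, 0], [-2.2, 1.0, 1.0, 0], [-2.2, 1.0, 1.0, 0], [-2.2, 1.0, 1.0, 0], [0, 0, 1.0, 0]])

```text
t: 3.07
position: [530.5, 91.4, 248.0]
tcp_rot: [[-0.26, 0.966, 0.001], [0.966, 0.26, -0.001], [-0.001, 0.001, -1.0]]
ft_force: [-0.3, -0.1, -1.3]
width: 0.653
grip_force: 0.0
```

```bash
python3 -c "
from bench import *
s=sense();print(s['t'],s['position'],s['tcp_rot'],s['ft_force'],s['qpos'],s['width'])"
```

```text
3.0667 [530.50334914  91.36984356 247.98246989] [[-2.59938819e-01  9.65624712e-01  8.51467358e-04]
 [ 9.65624493e-01  2.59939537e-01 -8.81003362e-04]
 [-1.07204865e-03  5.93190762e-04 -9.99999249e-01]] [-0.29134087 -0.06321967 -1.29605637] [ 1.50015014e-02  2.60744473e-01 -1.19539422e-01  1.18967428e+00
 -8.93677160e-04  1.32283814e+00] 0.6530720845554409
```

carry_out(rows=[[-1.2, 0.5, 0, 0], [-1.2, 0.5, 0, 0], [0, 0, 1.8, 0], [0, 0, 1.8, 0], [0, 0, 1.8, 0], [0, 0, 1.8, 0], [0, 0, 1.8, 0], [0, 0, 0, 0]])

```text
t: 3.73
position: [543.3, 73.5, 156.7]
tcp_rot: [[-0.263, 0.965, -0.004], [0.965, 0.263, 0.0], [0.001, -0.003, -1.0]]
ft_force: [-0.1, 0.4, -0.1]
width: 0.652
grip_force: 0.0
```

```bash
python3 - <<'E'
from h import *
s=sense();print(s['position'],s['ft_force'],s['width'])
f=grab_frame("side");cv2.imwrite("pics/s1.png",cv2.resize(f["img"][130:270,170:330,::-1],None,fx=4,fy=4,interpolation=cv2.INTER_CUBIC))
E
```

```text
[543.30085956  73.53584983 156.71715563] [-0.05670959  0.39021024 -0.10965081] 0.6516710610611416
```

View pics/s1.png

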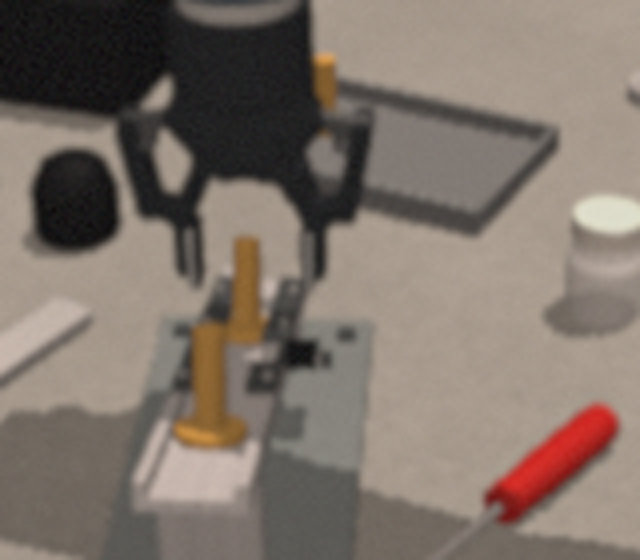

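The fingers straddle the stem: tips at u 187 and 313, stem at 247.

carry_out(rows=[[-0.15, 0.1, 0, 0], [-0.15, 0, 0, 0], [0, 0, 0, 0], [0, 0, 0, 0], [0, 0, 0, 0], [0, 0, 0, 0]], jaw=-0.4)

```text
t: 4.28
position: [546.0, 70.9, 159.3]
tcp_rot: [[-0.263, 0.965, 0.001], [0.965, 0.263, -0.0], [-0.0, 0.001, -1.0]]
ft_force: [-0.2, -0.6, 0.3]
width: 0.301
grip_force: 0.0
```

carry_out(rows=[[0, 0, 0.3, 0], [0, 0, 0.3, 0], [0, 0, 0.2, 0], [0, 0, 0.1, 0], [0, 0, 0, 0]])

```text
t: 4.7
position: [545.7, 70.9, 149.5]
tcp_rot: [[-0.263, 0.965, -0.001], [0.965, 0.263, 0.0], [0.0, -0.001, -1.0]]
ft_force: [0.1, 0.5, 0.2]
width: 0.299
grip_force: 0.0
```

carry_out(rows=[[0, 0, 0.15, 0], [0, 0, 0.1, 0], [0, 0, 0, 0]])

```text
t: 4.95
position: [545.8, 70.9, 147.2]
tcp_rot: [[-0.262, 0.965, -0.0], [0.965, 0.262, -0.0], [0.0, -0.0, -1.0]]
ft_force: [-0.6, 0.0, 0.0]
width: 0.3
grip_force: 0.0
```

carry_out(rows=[[0, 0, 0.1, 0], [0, 0, 0.1, 0], [0, 0, 0, 0]])

```text
t: 5.2
position: [545.8, 70.9, 145.2]
tcp_rot: [[-0.263, 0.965, -0.0], [0.965, 0.263, 0.0], [0.0, -0.0, -1.0]]
ft_force: [-0.5, 0.9, -1.0]
width: 0.294
grip_force: 0.0
```

carry_out(rows=[[0, 0, 0, 0], [0, 0, 0, 0], [0, 0, 0, 0], [0, 0, 0, 0]], jaw=-1, grip_force=30)

```text
t: 5.53
position: [545.9, 70.9, 145.4]
tcp_rot: [[-0.263, 0.965, 0.0], [0.965, 0.263, -0.0], [-0.0, 0.0, -1.0]]
ft_force: [-0.1, -0.6, -0.2]
width: 0.174
grip_force: 29.2
```

carry_out(rows=[[0.29, 0, -0.077, 0], [0.29, 0, -0.077, 0], [0.29, 0, -0.077, 0], [0.29, 0, -0.077, 0], [0.29, 0, -0.077, 0], [0.29, 0, -0.077, 0], [0.29, 0, -0.077, 0], [0, 0, 0, 0]], grip_force=45)

```text
t: 6.2
position: [540.4, 91.1, 151.0]
tcp_rot: [[-0.263, 0.965, 0.0], [0.965, 0.263, 0.0], [0.0, 0.0, -1.0]]
ft_force: [-0.5, 1.3, 3.6]
width: 0.177
grip_force: 43.9
```

carry_out(rows=[[0.193, 0, -0.0515, 0], [0.193, 0, -0.0515, 0], [0, 0, 0, 0]])

```text
t: 6.45
position: [539.5, 94.5, 151.9]
tcp_rot: [[-0.263, 0.965, 0.0], [0.965, 0.263, 0.0], [0.0, 0.0, -1.0]]
ft_force: [0.1, 0.2, 2.2]
width: 0.171
grip_force: 43.9
```

carry_out(rows=[[0.193, 0, -0.0515, 0], [0.193, 0, -0.0515, 0], [0.193, 0, -0.0515, 0], [0, 0, 0, 0]])

```text
t: 6.78
position: [538.0, 100.1, 153.5]
tcp_rot: [[-0.263, 0.965, 0.0], [0.965, 0.263, 0.0], [0.0, 0.0, -1.0]]
ft_force: [0.4, -0.8, 3.1]
width: 0.173
grip_force: 43.9
```

carry_out(rows=[[0.193, 0, -0.0515, 0], [0.193, 0, -0.0515, 0], [0.193, 0, -0.0515, 0], [0, 0, 0, 0]])

```text
t: 7.12
position: [537.5, 105.6, 155.1]
tcp_rot: [[-0.262, 0.965, 0.002], [0.965, 0.262, 0.0], [-0.0, 0.002, -1.0]]
ft_force: [4.7, -0.0, -1.2]
width: 0.177
grip_force: 44.2
```

carry_out(rows=[[0.193, 0, -0.0515, 0], [0.193, 0, -0.0515, 0], [0.193, 0, -0.0515, 0], [0, 0, 0, 0]])

```text
t: 7.45
position: [536.2, 111.5, 156.8]
tcp_rot: [[-0.263, 0.965, 0.003], [0.965, 0.263, 0.001], [0.0, 0.003, -1.0]]
ft_force: [6.1, 1.7, -0.1]
width: 0.174
grip_force: 44.3
```

carry_out(rows=[[0.193, 0, -0.0515, 0], [0.193, 0, -0.0515, 0], [0.193, 0, -0.0515, 0], [0, 0, 0, 0]])

```text
t: 7.78
position: [534.6, 117.4, 158.4]
tcp_rot: [[-0.263, 0.965, 0.003], [0.965, 0.263, 0.002], [0.001, 0.003, -1.0]]
ft_force: [5.8, 2.7, 0.2]
width: 0.175
grip_force: 44.4
```

carry_out(rows=[[0.193, 0, -0.0515, 0], [0.193, 0, -0.0515, 0], [0.193, 0, -0.0515, 0], [0, 0, 0, 0]])

```text
t: 8.12
position: [532.8, 123.1, 159.9]
tcp_rot: [[-0.263, 0.965, 0.002], [0.965, 0.263, 0.002], [0.001, 0.003, -1.0]]
ft_force: [3.9, 4.3, 1.2]
width: 0.176
grip_force: 44.5
```

```bash
python3 - <<'E'
from h import *
s=sense();print(s['position'],s['ft_force'],s['wrist_torque'])
f=grab_frame("side");a=f["img"][160:250,190:300]
g=grab_frame("top")["img"][150:230,190:290]
k=lambda i:cv2.resize(i[:,:,::-1],(560,int(560*i.shape[0]/i.shape[1])),interpolation=cv2.INTER_CUBIC)
cv2.imwrite("pics/s2.png",k(a))
E
```

```text
[532.80480712 123.13975127 159.90529033] [3.87883939 4.25532127 1.20086149] [ 0.80415591 -0.86404694 -0.0578138 ]
```

View pics/s2.png

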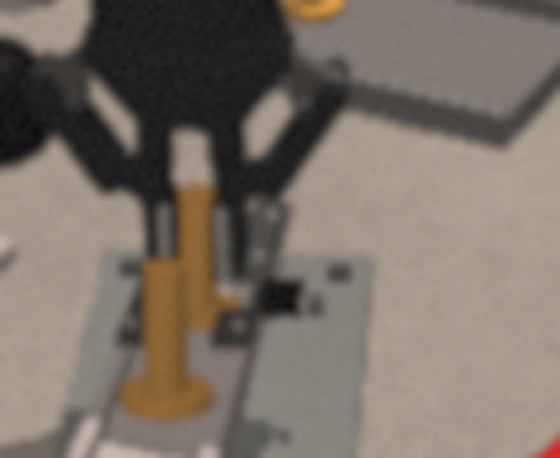

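The foot is held by the stem and the flange is inside the window, beside the catch housing at (280,297). I'll try a small lift square to the floor.

carry_out(rows=[[-0.05, 0, -0.19, 0], [0, 0, 0, 0], [-0.05, 0, -0.19, 0], [0, 0, 0, 0]])

```text
t: 8.55
position: [533.0, 122.1, 163.7]
tcp_rot: [[-0.263, 0.965, 0.002], [0.965, 0.263, 0.002], [0.002, 0.002, -1.0]]
ft_force: [4.3, 2.6, 1.3]
width: 0.173
grip_force: 44.4
```

carry_out(rows=[[-0.05, 0, -0.19, 0], [-0.05, 0, -0.19, 0], [0, 0, 0, 0]])

```text
t: 8.8
position: [532.5, 120.6, 167.3]
tcp_rot: [[-0.263, 0.965, 0.0], [0.965, 0.263, 0.001], [0.001, 0.0, -1.0]]
ft_force: [1.5, 0.8, 0.6]
width: 0.172
grip_force: 44.3
```

carry_out(rows=[[-0.05, 0, -0.19, 0], [-0.05, 0, -0.19, 0], [-0.05, 0, -0.19, 0], [-0.05, 0, -0.19, 0], [0, 0, 0, 0]])

```text
t: 9.22
position: [533.0, 118.2, 175.0]
tcp_rot: [[-0.262, 0.965, 0.0], [0.965, 0.262, -0.0], [-0.0, 0.0, -1.0]]
ft_force: [0.1, -0.2, -2.1]
width: 0.176
grip_force: 44.2
```

The foot is out of the window. I'll carry it to the empty half of the tray.

carry_out(rows=[[0, 0, -0.6, 0], [0, 0, -1.0, 0], [0, 0, -1.2, 0], [0, 0, -1.2, 0], [0, 0, -1.2, 0], [0, 0, -1.2, 0], [0, 0, -0.6, 0], [0, 0, 0, 0]])

```text
t: 9.88
position: [533.5, 118.4, 246.7]
tcp_rot: [[-0.263, 0.965, 0.003], [0.965, 0.263, 0.0], [-0.001, 0.003, -1.0]]
ft_force: [-0.0, -0.0, -2.1]
width: 0.171
grip_force: 44.2
```

carry_out(rows=[[-0.8, -0.25, 0, 0], [-1.6, -0.5, 0, 0], [-2.1, -0.65, 0, 0], [-2.1, -0.65, 0, 0], [-2.1, -0.65, 0, 0], [-2.1, -0.65, 0, 0], [-2.1, -0.65, 0, 0], [-2.1, -0.65, 0, 0]])

```text
t: 10.55
position: [526.9, -40.1, 243.9]
tcp_rot: [[-0.262, 0.965, -0.001], [0.965, 0.262, 0.0], [0.001, -0.001, -1.0]]
ft_force: [0.3, 0.8, -1.5]
width: 0.175
grip_force: 44.2
```

carry_out(rows=[[-2.1, -0.65, 0, 0], [-2.1, -0.65, 0, 0], [-2.1, -0.65, 0, 0], [-2.1, -0.65, 0, 0], [-2.1, -0.65, 0, 0], [-2.1, -0.65, 0, 0], [-2.1, -0.65, 0, 0], [-2.1, -0.65, 0, 0]])

```text
t: 11.22
position: [520.7, -215.9, 243.9]
tcp_rot: [[-0.262, 0.965, -0.001], [0.965, 0.262, 0.001], [0.001, -0.001, -1.0]]
ft_force: [0.3, -0.3, -0.6]
width: 0.178
grip_force: 44.2
```

carry_out(rows=[[-1.0, -0.3, 0, 0], [-0.5, -0.1, 0.8, 0], [0, 0, 1.5, 0], [0, 0, 2.0, 0], [0, 0, 2.0, 0], [0, 0, 2.0, 0], [0, 0, 1.0, 0], [0, 0, 0, 0]])

```text
t: 11.88
position: [520.4, -228.7, 149.0]
tcp_rot: [[-0.263, 0.965, -0.004], [0.965, 0.263, 0.003], [0.004, -0.003, -1.0]]
ft_force: [-0.7, 0.7, -1.4]
width: 0.173
grip_force: 44.1
```

```bash
python3 - <<'E'
from h import *
s=sense();print(s['position'],s['ft_force'],s['wrist_torque'])
a=grab_frame("side")["img"][110:210,200:330]
cv2.imwrite("pics/s3.png",cv2.resize(a[:,:,::-1],None,fx=5,fy=5,interpolation=cv2.INTER_CUBIC))
E
```

```text
[ 520.37990884 -228.73722073  148.97624257] [-0.71745487  0.70520283 -1.4308313 ] [-0.00644098  0.04175992  0.02911542]
```

View pics/s3.png

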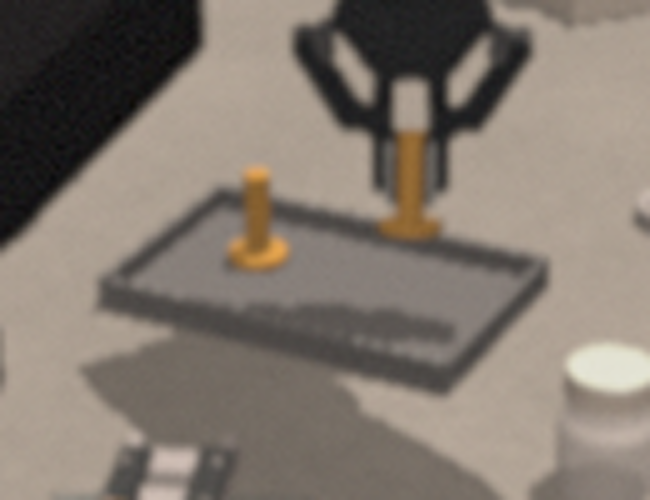

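The foot is held above the tray with its flange at (410,230). The kept foot is at (258,250), well clear.

carry_out(rows=[[0, 0, 0.8, 0], [0, 0, 1.2, 0], [0, 0, 1.2, 0], [0, 0, 0.8, 0], [0, 0, 0, 0]])

```text
t: 12.35
position: [521.2, -229.7, 110.7]
tcp_rot: [[-0.263, 0.965, -0.001], [0.965, 0.263, 0.001], [0.001, -0.001, -1.0]]
ft_force: [-0.7, 0.2, -3.1]
width: 0.173
grip_force: 44.2
```

carry_out(rows=[[0, 0, 0.15, 0], [0, 0, 0.15, 0], [0, 0, 0.1, 0], [0, 0, 0, 0]], grip_force=20)

```text
t: 12.68
position: [521.7, -230.0, 108.1]
tcp_rot: [[-0.263, 0.965, 0.001], [0.965, 0.263, -0.0], [-0.001, 0.0, -1.0]]
ft_force: [0.7, -0.2, -1.5]
width: 0.176
grip_force: 44.2
```

carry_out(rows=[[0, 0, 0.1, 0], [0, 0, 0.1, 0], [0, 0, 0, 0]], jaw=-1, grip_force=20)

```text
t: 12.93
position: [521.5, -229.9, 105.7]
tcp_rot: [[-0.262, 0.965, -0.0], [0.965, 0.262, -0.0], [-0.0, -0.0, -1.0]]
ft_force: [0.1, 0.4, -2.2]
width: 0.176
grip_force: 44.2
```

carry_out(rows=[[0, 0, 0.1, 0], [0, 0, 0.1, 0], [0, 0, 0, 0]])

```text
t: 13.18
position: [521.4, -229.9, 103.5]
tcp_rot: [[-0.262, 0.965, -0.0], [0.965, 0.262, 0.0], [0.0, -0.0, -1.0]]
ft_force: [1.4, 0.5, -1.2]
width: 0.176
grip_force: 44.2
```

carry_out(rows=[[0, 0, 0.1, 0], [0, 0, 0.1, 0], [0, 0, 0, 0]])

```text
t: 13.43
position: [521.5, -229.9, 101.5]
tcp_rot: [[-0.263, 0.965, -0.0], [0.965, 0.263, 0.0], [0.0, -0.0, -1.0]]
ft_force: [0.1, -0.1, -2.0]
width: 0.172
grip_force: 44.2
```

carry_out(rows=[[0, 0, 0.1, 0], [0, 0, 0, 0]])

```text
t: 13.6
position: [521.5, -229.9, 100.6]
tcp_rot: [[-0.263, 0.965, -0.0], [0.965, 0.263, 0.0], [0.0, -0.0, -1.0]]
ft_force: [-0.4, -0.2, -1.2]
width: 0.172
grip_force: 44.2
```

carry_out(rows=[[0, 0, 0.1, 0], [0, 0, 0, 0]])

```text
t: 13.77
position: [521.5, -229.9, 99.6]
tcp_rot: [[-0.262, 0.965, -0.0], [0.965, 0.262, 0.0], [0.0, -0.0, -1.0]]
ft_force: [-0.6, -0.2, -1.6]
width: 0.171
grip_force: 44.2
```

carry_out(rows=[[0, 0, 0.1, 0], [0, 0, 0, 0]])

```text
t: 13.93
position: [521.6, -230.0, 98.7]
tcp_rot: [[-0.263, 0.965, 0.0], [0.965, 0.263, -0.0], [-0.0, 0.0, -1.0]]
ft_force: [0.4, -0.1, -0.2]
width: 0.176
grip_force: 44.3
```

carry_out(rows=[[0, 0, 0.1, 0], [0, 0, 0, 0]])

```text
t: 14.1
position: [521.6, -230.0, 98.4]
tcp_rot: [[-0.263, 0.965, 0.001], [0.965, 0.263, -0.0], [-0.001, 0.001, -1.0]]
ft_force: [-1.9, 1.5, 6.4]
width: 0.174
grip_force: 45.3
```

carry_out(rows=[[0, 0, 0.1, 0], [0, 0, 0, 0]])

```text
t: 14.27
position: [521.7, -230.0, 98.2]
tcp_rot: [[-0.263, 0.965, 0.001], [0.965, 0.263, -0.001], [-0.001, 0.001, -1.0]]
ft_force: [-4.2, 2.2, 14.9]
width: 0.171
grip_force: 46.2
```

carry_out(rows=[[0.15, 0, 0.03, 0], [0.15, 0, 0.03, 0], [0, 0, 0, 0]])

```text
t: 14.52
position: [521.7, -228.6, 98.1]
tcp_rot: [[-0.262, 0.965, 0.003], [0.965, 0.262, -0.005], [-0.005, 0.002, -1.0]]
ft_force: [-0.9, -4.2, 13.0]
width: 0.175
grip_force: 45.6
```

carry_out(rows=[[0.15, 0, 0.03, 0], [0.15, 0, 0.03, 0], [0, 0, 0, 0]])

```text
t: 14.77
position: [521.7, -226.4, 98.0]
tcp_rot: [[-0.262, 0.965, 0.005], [0.965, 0.262, -0.006], [-0.007, 0.003, -1.0]]
ft_force: [-0.0, -7.0, 13.2]
width: 0.179
grip_force: 45.7
```

carry_out(rows=[[0, 0, -0.1, 0], [0, 0, 0, 0]], jaw=-0.66)

```text
t: 14.93
position: [521.3, -225.5, 98.3]
tcp_rot: [[-0.262, 0.965, 0.004], [0.965, 0.262, -0.004], [-0.004, 0.003, -1.0]]
ft_force: [1.0, -3.1, 9.9]
width: 0.175
grip_force: 45.1
```

carry_out(rows=[[0, 0, 0, 0], [0, 0, 0, 0]], jaw=-0.63)

```text
t: 15.1
position: [520.7, -224.6, 97.5]
tcp_rot: [[-0.263, 0.965, 0.002], [0.965, 0.263, -0.001], [-0.002, 0.002, -1.0]]
ft_force: [0.8, 0.4, 5.0]
width: 0.185
grip_force: 5.0
```

```bash
python3 - <<'E'
from h import *
s=sense();print(s['position'],s['ft_force'],s['width'],s['grip_force'])
a=grab_frame("side")["img"][110:210,200:330]
cv2.imwrite("pics/s4.png",cv2.resize(a[:,:,::-1],None,fx=5,fy=5,interpolation=cv2.INTER_CUBIC))
E
```

```text
[ 520.6985517  -224.58464526   97.54580302] [0.79796309 0.4372088  4.97374835] 0.18467178883032298 4.974805265665054
```

View pics/s4.png

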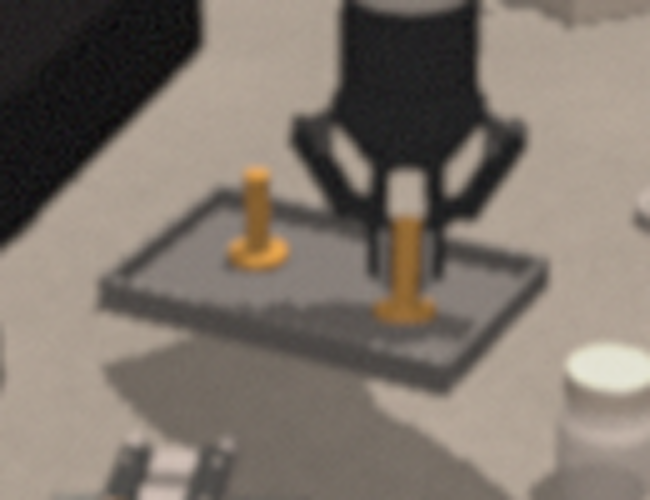

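The foot is on the tray floor with its flange at (405,312), and the grip is down to 5 N. I'll ease it down flat, then open.

carry_out(rows=[[0, 0, 0.1, 0], [0, 0, 0.1, 0], [0, 0, 0, 0]])

```text
t: 15.4
position: [520.4, -224.1, 95.1]
tcp_rot: [[-0.263, 0.965, 0.001], [0.965, 0.263, -0.0], [-0.001, 0.001, -1.0]]
ft_force: [-0.1, 2.6, 5.9]
width: 0.185
grip_force: 5.0
```

carry_out(rows=[[0, 0, 0, 0], [0, 0, 0, 0], [0, 0, 0, 0]], jaw=-0.61)

```text
t: 15.65
position: [519.8, -224.1, 94.4]
tcp_rot: [[-0.262, 0.965, -0.0], [0.965, 0.262, 0.0], [0.0, -0.0, -1.0]]
ft_force: [0.2, -0.7, -0.8]
width: 0.193
grip_force: 0.1
```

carry_out(rows=[[0, 0, 0, 0], [0, 0, 0, 0], [0, 0, 0, 0]], jaw=-0.55)

```text
t: 15.9
position: [519.9, -224.2, 94.4]
tcp_rot: [[-0.262, 0.965, -0.0], [0.965, 0.262, 0.0], [0.0, -0.0, -1.0]]
ft_force: [-0.7, -0.5, -0.4]
width: 0.224
grip_force: 0.0
```

carry_out(rows=[[0, 0, -0.1, 0], [0, 0, 0, 0], [0, 0, 0, 0], [0, 0, 0, 0], [0, 0, 0, 0]], jaw=0)

```text
t: 16.32
position: [519.9, -224.2, 95.5]
tcp_rot: [[-0.262, 0.965, -0.0], [0.965, 0.262, -0.0], [-0.0, -0.0, -1.0]]
ft_force: [-0.2, -0.5, -0.7]
width: 0.497
grip_force: 0.0
```

```bash
python3 - <<'E'
from h import *
s=sense();print(s['position'],s['ft_force'],s['width'],s['grip_force'])
a=grab_frame("side")["img"][110:210,200:330]
cv2.imwrite("pics/s5.png",cv2.resize(a[:,:,::-1],None,fx=5,fy=5,interpolation=cv2.INTER_CUBIC))
E
```

```text
[ 519.94403915 -224.15917498   95.5251867 ] [-0.23478501 -0.51071994 -0.65667431] 0.4968045248586006 0.0
```

View pics/s5.png

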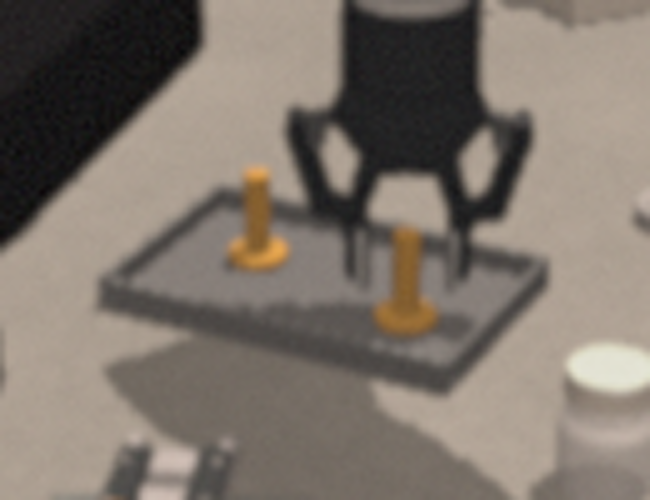

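The foot stands upright at (405,280) and the fingers are clear on both sides. I'll retract straight up.

carry_out(rows=[[0, 0, -0.8, 0], [0, 0, -2, 0], [0, 0, -2, 0], [0, 0, -2.5, 0], [0, 0, -2.5, 0], [0, 0, -2.5, 0], [0, 0, -1, 0], [0, 0, 0, 0]])

```text
t: 17.03
position: [520.7, -224.6, 231.4]
tcp_rot: [[-0.263, 0.965, 0.004], [0.965, 0.263, -0.003], [-0.004, 0.003, -1.0]]
ft_force: [0.6, 0.4, -0.2]
width: 0.502
grip_force: 0.0
```

carry_out(rows=[[-1.5, 0, 0, 0], [-2, 0, 0, 0], [-2, 0, 0, 0], [-2, 0, 0, 0], [-2, 0, 0, 0], [-1, 0, 0, 0], [0, 0, 0, 0]])

```text
t: 17.62
position: [547.5, -327.6, 226.3]
tcp_rot: [[-0.261, 0.965, -0.002], [0.965, 0.261, 0.001], [0.002, -0.002, -1.0]]
ft_force: [-0.5, 1.1, -1.0]
width: 0.497
grip_force: 0.0
```

```bash
python3 - <<'E'
from h import *
a=grab_frame("side")["img"][110:260,180:330]
cv2.imwrite("pics/s6.png",cv2.resize(a[:,:,::-1],None,fx=4,fy=4,interpolation=cv2.INTER_CUBIC))
E
```

View pics/s6.png

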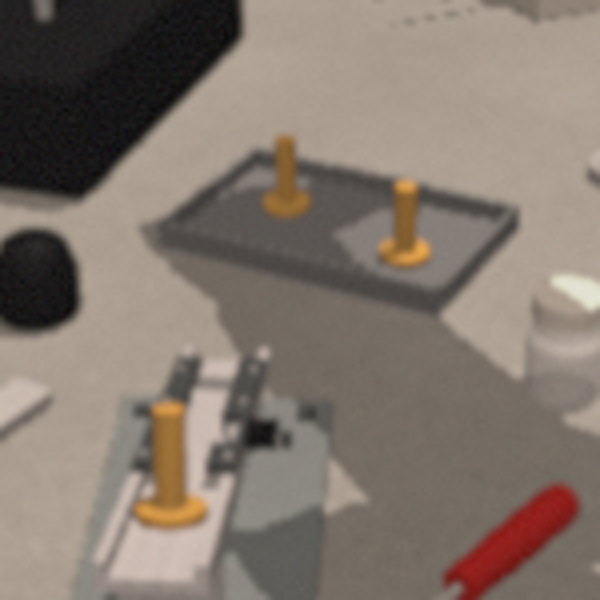

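Both feet stand upright in the tray, the kept one at (287,180) and the freed one at (405,225). The waiting foot is still in the chute at (170,460), and the arm is clear.

```bash
python3 -c "
from bench import *
print(finish_job())"
```

```text
the job is handed in; nothing more can be done
None
```

The stuck foot was worked past the catch, lifted out through the window and stood upright in the grey tray; the waiting and kept feet were left in place, and the job is handed in.

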